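# Hold the pump's pressure arm back for threading

## Task

Get the peristaltic pump ready for a colleague to lay in new tubing. First, with the arm at rest, slide the orange catch knob on the deck all the way in, so that the arm cannot snap back on anyone's fingers; then push the sprung pressure arm away from the rollers by its upright blue post until the third, last ratchet tooth has clicked past the pawl, and on till it is clearly beyond that click. Finish while still holding it pressed back there by the post (do not let it rest on the catch), and leave the loose things on the bench where they stand.

Things in the scene. Friction and masses are not known exactly. Their poses are not given: they have to be found in the camera images.
- pump: white bench-top peristaltic pump, fixed, 216 x 266 mm (x, y), with an aluminium deck 82 mm above the bench. Origin under its centre on the bench; x to its back, y to its left seen from its front panel. On the deck: a roller head of 37 mm radius, 33 mm high, axis at (-2, +50) mm; the arm right of it; the catch at right rear. Only the blue post rises over 40 mm above the deck
- pivot_axis (a point): pivot of the pressure arm, on its vertical hinge axis, 20 mm above the deck, at (60, 0) mm in the pump's frame (x, y)
- push_post (a point): upright blue post, 16 mm in diameter, near the arm's free end, 125 mm from the pivot axis. The point is on its axis, 42 mm above the deck; blue from 20 mm below to 22 mm above it. Its x points to the pivot, its -y is the way to push: away from the rollers, on an arc about the pivot, with 3 N at rest to 11 N fully back (and rubbing). At rest at (-65, 0) mm in the pump's frame
- pressure_arm (a joint): swing of the pressure arm (rad), anticlockwise from above; 0 at rest near the rollers, 0.50 at the end stop. A spring drives it back to 0. With the catch in, its three teeth pass the pawl with a click at about 0.13, 0.24 and 0.35; let go, it drops back onto the last tooth that has clicked (after the third: to about 0.33)
- catch_knob (a point): middle of the orange thumb knob of the catch slide: 14 mm (pump x) by 12 mm (pump y), its top 33 mm above the deck and 13 mm above this point. It slides 14 mm along the pump's +y, towards the arm's pivot, and stays where it is left (about 6 N to move). At the outer end of its travel it is at (60, -102) mm in the pump's frame; the deck is free on its outer side
- catch (a joint): travel of the catch slide (m): 0 drawn out (pawl clear of the teeth), 0.014 all the way in (pawl in the path of the teeth)
- pawl (a joint): how far the sprung pawl nose is pressed back into the catch slide (m): 0 when it stands free or has dropped in behind a tooth, about 0.003 to 0.004 while a tooth crest passes it
- bottle_media: orange-brown screw-cap bottle with a blue cap, the one that stands behind the pump, 60 mm in diameter, 148 mm high, a bystander; origin under its centre
- beaker: clear beaker, the one that stands close behind the pump, 70 mm in diameter, 92 mm high, a bystander; origin under its centre
- tip_box: blue box of pipette tips with a clear lid, 95 x 124 x 88 mm, a bystander; origin under its centre
- tube_rack: blue tube rack, 74 x 224 x 47 mm, a bystander; origin under its centre
- petri_a: cream petri dish, 90 mm in diameter, 16 mm high, a bystander; origin under its centre

How it is judged:
By the outcome, as a careful person would: the job done as asked, in the order asked, and still so for the second after the job is handed in, while the arm keeps its last pose, push and grip.
It also fails if it takes over 38 s, if anything falls off the work surface, if the arm or the gripper's body presses on something with over 40 N, if the wrist force passes 120 N, or if a joint passes its speed limit or range.

## Robot

A 7-joint arm with a two-finger parallel gripper is mounted at the origin on a cart in front of the work surface, level with it; the furniture and walls round the work are solid. World frame = base frame: x ahead of the robot, y to its left, z up, the work surface at z = 0. Lengths are in m, angles in rad, forces in N, time in s.
With the tool pointing down it reaches from about 0.4 to 0.85 m from the base axis. Payload 10.4 kg.
Tool frame: the origin (TCP) lies at the very end of the fingers, on their centre line; the grasp point (between the pads) lies 19 mm behind it; z points along the fingers, y is the direction in which the jaws open and shut (so a half turn about z gives the same grasp; the last joint's range is limited). The gripper opens to 85 mm and grips with 20 to 120 N. Pads are 22 mm wide; open, the fingers measure 114 mm over their backs; the gripper's body (76 mm by 85 mm) begins 54 mm behind the grasp point. The pads swing forward as they close: fully open they stand 13 mm farther back than shut.
Start: joints at [1.318, 0.332, -0.065, 1.46, 0.022, 1.35, -0.088], TCP at [0.142, -0.609, 0.231] pointing down, gripper open.
Joint ranges: [-2.6, 2.6], [-0.5, 2.12], [-1.47, 1.34], [0.16, 2.42], [-1.27, 4.41], [0.06, 2.06], [-2.6, 2.6]. Speed limits (rad/s): [2.22, 2.22, 2.79, 2.79, 3.14, 3.14, 3.14].

## Interface

Orientations are given as a rotation vector (axis times angle).
In Python, from rig import ctrl gives the robot as it stands. The module is installed in compiled form; this text tells all that it offers.
- The arm moves only by the tool servo_tool, never from a script. Its argument "motion" is a list of rows, each a list of 7 numbers: the turn, a rotation vector about the tool's x, y, z each as a share of 180 degrees, from -1 to 1, then the shift along the tool's x, y, z each as a share of 0.03 m, from -1 to 1, then the opening, from -1 (shut) to 1 (fully open), so that 0 is half open. A call has exactly 10 rows; each row shifts and turns the commanded pose from where the row before left it, along the tool's axes as they then stand; what a row does not reach is not made up. A row lasts 1/10 s, in which the tool goes at most 50 mm and 8.59 degrees, less where a joint would pass 70% of its speed; a pose out of reach is approached as far as the arm can. A call with a number of a shift or a turn outside -1 to 1 is refused whole. A call with a gripper value outside its range is refused whole. The fingers move at their own pace and stop on an object; "force" is the grip in N (left out, the last holds). Time passes only in rows, so rows that do not move let the fingers close, or fill a call up. It gives the time, the measured TCP pose, the force and the opening at its end, in the units of the state.
- ctrl.read_state(): the state, without advancing time (a new reading comes with each control period).
- ctrl.capture(name): name is "scene" or "top" or "wrist"; returns a dict with "img" (400x640x3 uint8, red, green, blue), "K" (3x3 intrinsics, pixels), "R" (3x3) and "t" (3): a world point X has camera coordinates R X + t. Camera axes: x right, y down, z forward; pixel columns grow to the right and rows downward; lengths in m; the calibration is good to about 2 mm. A picture is of the moment at which its call begins. There is no depth.
- ctrl.finish_job(): hands the job in, once; it reports no verdict.
The state is a dict: "time": time; "joint_pos": joint angles; "joint_vel": joint speeds; "joint_torque": joint torques, N m; "position": TCP position; "tcp_rot": TCP orientation; "force": force on the tool from outside, world axes, zero at the start; "wrist_torque": the same for the moment, N m; "gripper_width": finger opening in m.
Only numpy, scipy, OpenCV 4.12 (cv2) and the standard library are available. Lean on these libraries where they do the work, as an engineer would, in place of code of your own. Each camera call takes 0.05 s, during which the arm holds its last target.

## Working session

There is one attempt and no reset: what is moved stays moved. The work goes in short steps, Python scripts to look and compute and a tool call to move; the robot and the scene stay as the last step left them, time stands still between calls to the robot, and variables do not carry over. Pictures are saved under pics/ and viewed, and the job is handed in when it is done.

Besides the shell and the picture viewer there is one more tool, called after ">>>" by a JSON object that holds its "op" and its "data", one argument or row to a line. servo_tool: Moves the arm, as the interface text tells. Shift numbers are shares of 0.03 m and turn numbers shares of 180 degrees, none past 1 either way. Its arguments: {"type":"object","properties":{"motion":{"type":"array","items":{"type":"array","items":{"type":"number"}}},"force":{"type":"number"}},"required":["motion"]}

```bash
mkdir -p pics
python3 - <<'E'
from rig import ctrl
import cv2,pickle
s=ctrl.read_state();print(s)
d={}
for n in("scene","top","wrist"):
    c=ctrl.capture(n);d[n]=c
    cv2.imwrite(f"pics/{n}0.png",c["img"][:,:,::-1]);print(n,c["K"].tolist(),c["R"].tolist(),c["t"].tolist())
pickle.dump(d,open("c0.pkl","wb"))
E
```

```text
{'time': 0.0, 'joint_pos': array([ 1.31841731,  0.33290447, -0.06471217,  1.4609703 ,  0.0216149 ,
        1.34988507, -0.08850243]), 'joint_vel': array([ 1.66160209e-03, -1.76678671e-04,  4.14312377e-05, -2.30009073e-04,
       -3.09736946e-03, -1.16018960e-03, -2.25071844e-03]), 'joint_torque': array([ 8.39709155e-04, -6.25450444e+01,  4.92709712e-02, -3.91616285e+01,
        1.60459121e-02,  9.43947409e-03,  5.08160298e-06]), 'position': array([ 0.14226041, -0.60819924,  0.23048177]), 'tcp_rot': array([-3.11943482e+00, -3.60029218e-01,  3.87043161e-04]), 'force': array([-0.73609554, -0.23965595, -1.75098634]), 'wrist_torque': array([-0.07424264,  0.0371722 ,  0.00450213]), 'gripper_width': 0.08576652720075928}
scene [[499.20347663326226, 0.0, 322.48831024396844], [0.0, 499.20347663326226, 200.52306174842045], [0.0, 0.0, 1.0]] [[-0.8366554373169386, -0.5477145583761177, 0.004054842889219334], [-0.3659683526316207, 0.5534923575595814, -0.748139943456593], [0.40752281418357383, -0.6274192957392934, -0.6635285851068587]] [0.5022471574995551, 0.2468691931420192, 1.5879704880841783]
top [[363.24984145774835, 0.0, 321.150394584861], [0.0, 363.24984145774835, 199.4028198784118], [0.0, 0.0, 1.0]] [[0.009415224646580083, -0.9998771236810193, 0.012533598215433855], [-0.9907234499982361, -0.011026856899847608, -0.1354453913963195], [0.13556695455916362, -0.011142080877546045, -0.9907055338824303]] [0.05512046972878542, 0.543182057447304, 1.0159980915302262]
wrist [[303.28548954937537, 0.0, 321.056052561004], [0.0, 303.28548954937537, 196.51471794944598], [0.0, 0.0, 1.0]] [[0.22684751324699204, -0.9739297116980903, -0.0010594363276598567], [-0.9258588214780171, -0.21598812837690162, 0.31005575481126285], [-0.3022013375632125, -0.06935448847709585, -0.9507177848883902]] [-0.6244148717249396, -0.039307447975550656, 0.3803806043591771]
```

View pics/scene0.png

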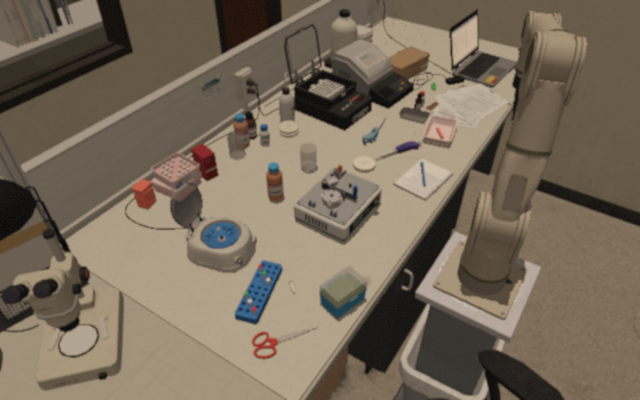

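View pics/top0.png

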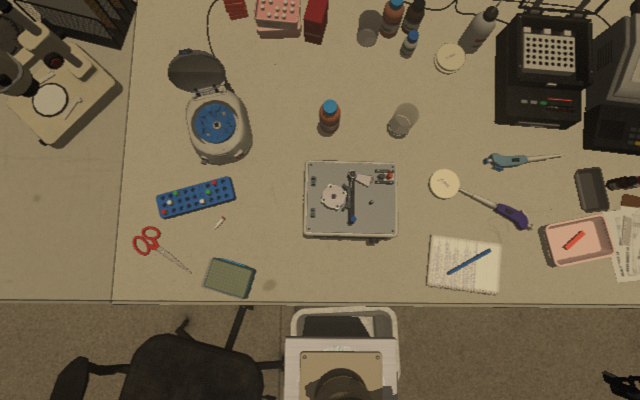

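View pics/wrist0.png

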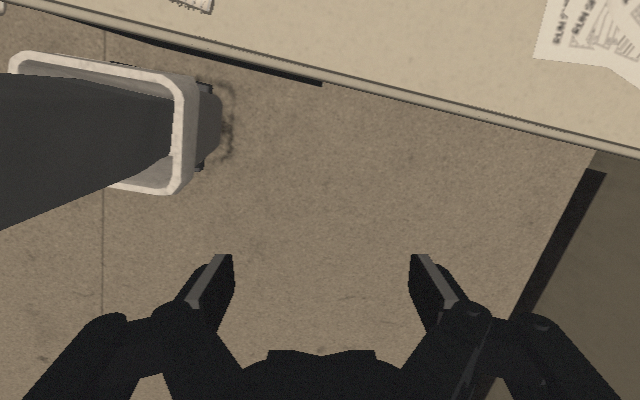

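Run:
```python
import cv2
a=cv2.imread("pics/top0.png")[150:250,290:410];cv2.imwrite("pics/top0z.png",cv2.resize(a,None,fx=6,fy=6,interpolation=cv2.INTER_CUBIC)[:600])
a=cv2.imread("pics/scene0.png")[155:245,285:395];cv2.imwrite("pics/scene0z.png",cv2.resize(a,None,fx=6,fy=6,interpolation=cv2.INTER_CUBIC))
```

```text
(no output)
```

View pics/top0z.png

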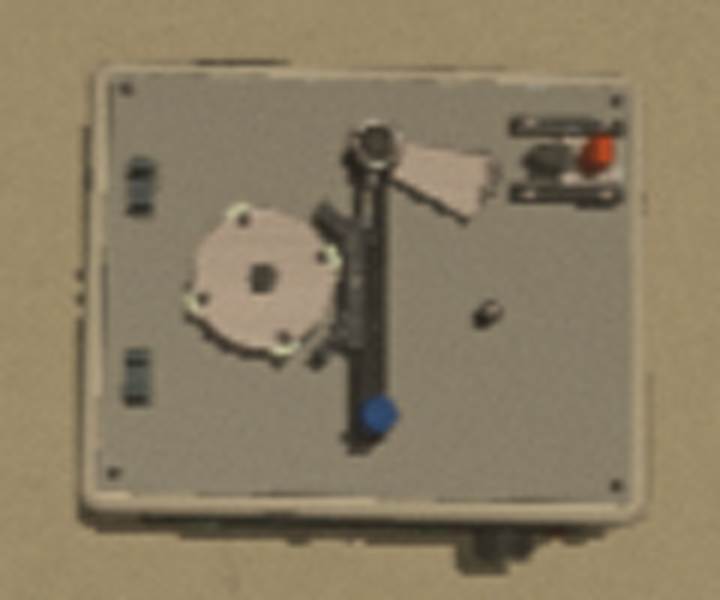

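View pics/scene0z.png

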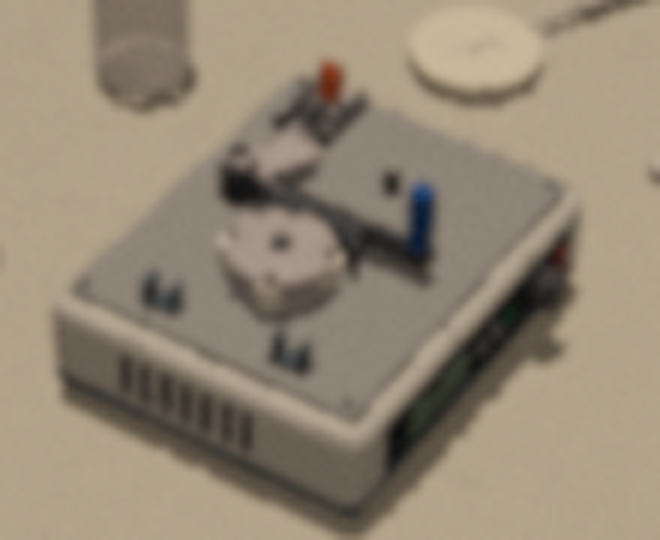

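```bash
cat > h.py <<'E'
import numpy as np
def proj(c,X):
    X=np.atleast_2d(X);p=X@np.array(c["R"]).T+np.array(c["t"]);q=p@np.array(c["K"]).T
    return q[:,:2]/q[:,2:]
E
python3 - <<'E'
import pickle,numpy as np
from scipy.optimize import least_squares
from h import *
d=pickle.load(open("c0.pkl","rb"))
P=dict(knob=(.060,-.102,.115),post=(-.065,0,.146),roll=(-.002,.05,.115),TL=(.108,.133,.08),TR=(.108,-.133,.08),BR=(-.108,-.133,.08),BL=(-.108,.133,.08))
T=dict(knob=(600,146),post=(379,413),roll=(263,277),TL=(92,64),TR=(645,76),BR=(645,522),BL=(82,512))
S=dict(knob=(331,66),post=(423,188),roll=(281,241))
obs=[(n,"top",np.array(v)/6+[290-.4,150-.4]) for n,v in T.items()]+[(n,"scene",np.array(v)/6+[285-.4,155-.4]) for n,v in S.items()]
def w(p,X):
    c,s=np.cos(p[2]),np.sin(p[2]);return np.array([p[0]+c*X[0]-s*X[1],p[1]+s*X[0]+c*X[1],X[2]])
f=lambda p:np.concatenate([proj(d[c],w(p,P[n]))[0]-v for n,c,v in obs])
r=least_squares(f,[.5,0,0],loss="soft_l1");print(r.x)
for o,e in zip(obs,f(r.x).reshape(-1,2)):print(o[0],o[1],e.round(2))
for n,X in dict(knob=(.06,-.102,.102),post=(-.065,0,.124),piv=(.06,0,.102)).items():print(n,w(r.x,X))
E
```

```text
[ 0.54399312 -0.02055357 -0.00748225]
knob top [-0.16  0.15]
post top [0.01 0.01]
roll top [-0.29 -0.11]
TL top [-1.29 -1.95]
TR top [ 0.68 -2.1 ]
BR top [1.6  0.34]
BL top [-1.47  0.32]
knob scene [0.51 0.09]
post scene [0.61 0.26]
roll scene [ 0.61 -0.46]
knob [ 0.60322826 -0.12299965  0.102     ]
post [ 0.47899494 -0.02006723  0.124     ]
piv [ 0.60399144 -0.0210025   0.102     ]
```

>>> {"op": "servo_tool", "data": {
  "motion": [
    [0,0,-0.0153,1,0,0,-1],
    [0,0,-0.0153,1,0,0,-1],
    [0,0,-0.0153,1,0,0,-1],
    [0,0,-0.0153,1,0,0,-1],
    [0,0,-0.0153,1,0,0,-1],
    [0,0,-0.0153,1,0,0,-1],
    [0,0,-0.0153,1,0,0,-1],
    [0,0,-0.0153,1,0,0,-1],
    [0,0,-0.0153,1,0,0,-1],
    [0,0,-0.0153,1,0,0,-1]
  ],
  "force": 60
}}

```text
time: 1.15
position: [0.4113, -0.4795, 0.231]
tcp_rot: [-2.944, -1.095, 0.0]
force: [0.4, 0.1, -1.2]
gripper_width: 0.0001
```

>>> {"op": "servo_tool", "data": {
  "motion": [
    [0,0,-0.0153,1,0,0,-1],
    [0,0,-0.0153,1,0,0,-1],
    [0,0,-0.0153,1,0,0,-1],
    [0,0,-0.0153,1,0,0,-1],
    [0,0,-0.0153,1,0,0,-1],
    [0,0,-0.0153,1,0,0,-1],
    [0,0,-0.0153,1,0,0,-1],
    [0,0,-0.04,0.3,0,0,-1],
    [0,0,-0.04,0,0,0,-1],
    [0,0,0,0,0,0,-1]
  ]
}}

```text
time: 2.15
position: [0.5522, -0.3145, 0.231]
tcp_rot: [-2.5, -1.902, 0.0]
force: [-0.1, -0.7, -0.3]
gripper_width: 0.0002
```

```bash
cat >> h.py <<'E'
from scipy.spatial.transform import Rotation as Ro
def plan(s,tgt,yaw=90.):
    """tool-frame shift (shares) and turn shares to target pos with tool down, x at yaw"""
    R=Ro.from_rotvec(s["tcp_rot"]);y=np.radians(yaw)
    T=Ro.from_matrix(np.array([[np.cos(y),np.sin(y),0],[np.sin(y),-np.cos(y),0],[0,0,-1]]))
    return (R.inv()*T).as_rotvec()/np.pi, R.inv().apply(np.array(tgt)-s["position"])/.03
E
python3 - <<'E'
from rig import ctrl
from h import *
s=ctrl.read_state();print(s["position"],s["joint_pos"],s["force"]);print(plan(s,(.603,-.165,.20)))
print((Ro.from_rotvec(s["tcp_rot"])).as_matrix().round(3))
E
```

```text
[ 0.55218958 -0.3145416   0.23095265] [ 0.78336836  0.39212045 -0.44924325  1.41164181  0.16979561  1.37674401
  0.06120157] [-0.1070239  -0.67130889 -0.3031294 ]
(array([-1.77012652e-04, -9.17808912e-05, -8.59073440e-02]), array([5.25563437, 0.30394545, 1.03268169]))
[[ 0.267  0.964 -0.001]
 [ 0.964 -0.267  0.   ]
 [ 0.    -0.001 -1.   ]]
```

>>> {"op": "servo_tool", "data": {
  "motion": [
    [0,0,-0.043,0,0,0,-1],
    [0,0,-0.043,0,0,0,-1],
    [0,0,0,0.83,0.28,0.17,-1],
    [0,0,0,0.83,0.28,0.17,-1],
    [0,0,0,0.83,0.28,0.17,-1],
    [0,0,0,0.83,0.28,0.17,-1],
    [0,0,0,0.83,0.28,0.17,-1],
    [0,0,0,0.83,0.28,0.17,-1],
    [0,0,0,0,0,0,-1],
    [0,0,0,0,0,0,-1]
  ]
}}

```text
time: 3.15
position: [0.6028, -0.1657, 0.2005]
tcp_rot: [-2.226, -2.216, 0.001]
force: [-0.3, -1.0, 0.2]
gripper_width: 0.0003
```

Run:
```python
from rig import ctrl
from h import *
import cv2
s=ctrl.read_state();print(s["position"],s["joint_pos"],s["force"]);print(plan(s,(.603,-.155,.10)))
for n in("scene","wrist"):
    c=ctrl.capture(n);a=c["img"][:,:,::-1]
    print(n,proj(c,[[.603,-.123,.115],[.479,-.02,.146],s["position"]]))
    if n=="scene":a=cv2.resize(a[130:250,270:430],None,fx=5,fy=5,interpolation=cv2.INTER_CUBIC)
    cv2.imwrite(f"pics/{n}1.png",a)
```

```text
[ 0.60279466 -0.1657167   0.2004829 ] [ 0.61559687  0.40396319 -0.55007119  1.479133    0.21407219  1.31912839
  0.043311  ] [-0.34717839 -1.03800553  0.23987326]
(array([-1.64444428e-04,  7.32415609e-05, -1.49155974e-03]), array([0.35802614, 0.00689933, 3.34934412]))
scene [[340.33296315 165.71344968]
 [355.70360917 186.20443944]
 [347.24531537 140.92341897]]
wrist [[320.76620448 147.6257372 ]
 [ 93.73528537 -29.4541668 ]
 [320.96191649 254.25066207]]
```

View pics/scene1.png

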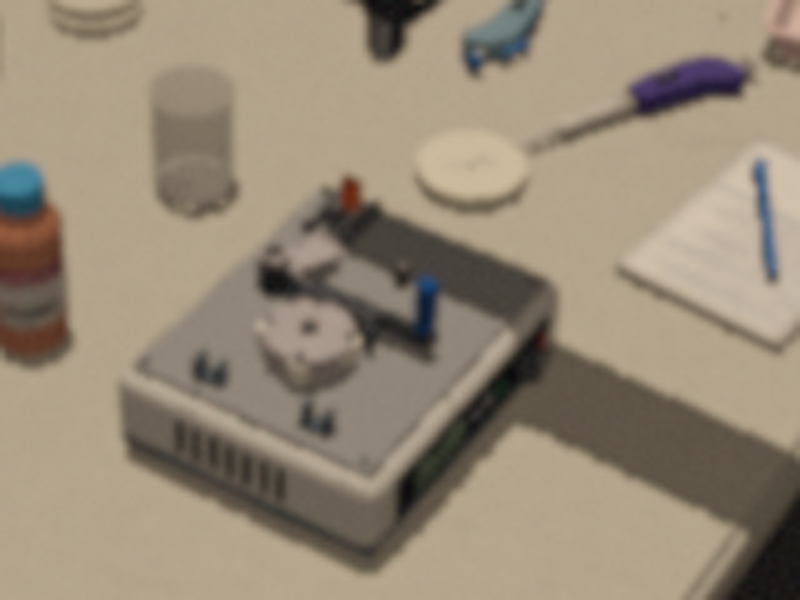

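View pics/wrist1.png

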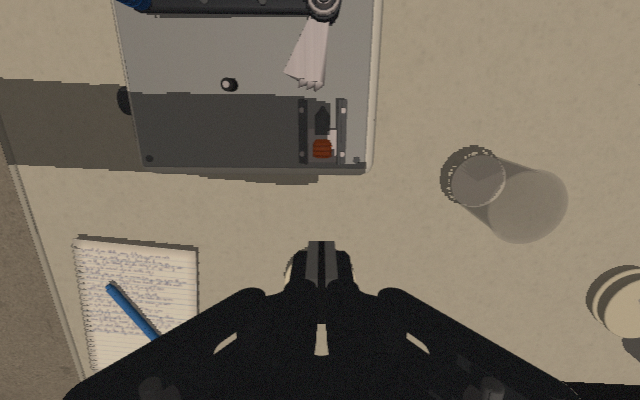

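>>> {"op": "servo_tool", "data": {
  "motion": [
    [0,0,0,0,0,0.8,-1],
    [0,0,0,0,0,0.8,-1],
    [0,0,0,0,0,0.8,-1],
    [0,0,0,0,0,0.6,-1],
    [0,0,0,0,0,0.25,-1],
    [0,0,0,0.2,0,0,-1],
    [0,0,0,0.2,0,0,-1],
    [0,0,0,0.2,0,0,-1],
    [0,0,0,0,0,0,-1],
    [0,0,0,0,0,0,-1]
  ]
}}

```text
time: 4.25
position: [0.6033, -0.1474, 0.1039]
tcp_rot: [2.223, 2.219, 0.0]
force: [0.6, -0.2, 0.1]
gripper_width: 0.0003
```

Run:
```python
from rig import ctrl
from h import *
import cv2
s=ctrl.read_state();print(s["position"],s["force"])
c=ctrl.capture("wrist");a=c["img"][:,:,::-1]
cv2.imwrite("pics/wrist2.png",a)
```

```text
[ 0.60331626 -0.14743124  0.10388394] [ 0.64970602 -0.23454434  0.09152138]
```

View pics/wrist2.png

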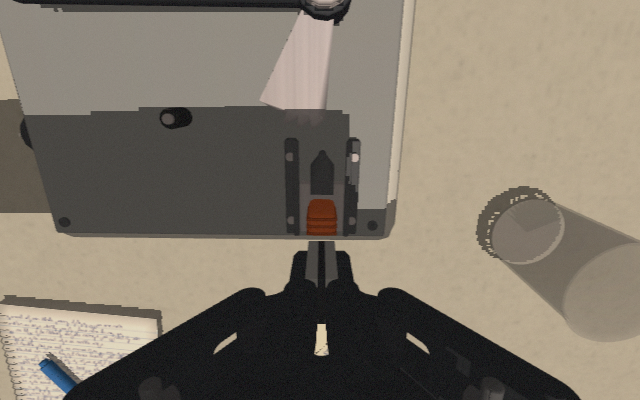

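>>> {"op": "servo_tool", "data": {
  "motion": [
    [0,0,0,0.1,0,0,-1],
    [0,0,0,0.1,0,0,-1],
    [0,0,0,0.1,0,0,-1],
    [0,0,0,0.1,0,0,-1],
    [0,0,0,0.1,0,0,-1],
    [0,0,0,0.1,0,0,-1],
    [0,0,0,0,0,0,-1],
    [0,0,0,0,0,0,-1],
    [0,0,0,0,0,0,-1],
    [0,0,0,0,0,0,-1]
  ]
}}

```text
time: 5.3
position: [0.6031, -0.1308, 0.1033]
tcp_rot: [2.224, 2.217, -0.001]
force: [2.0, -6.0, 0.0]
gripper_width: -0.0001
```

Run:
```python
from rig import ctrl
from h import *
import cv2
s=ctrl.read_state();print(s["position"],s["force"])
c=ctrl.capture("wrist");a=c["img"][:,:,::-1]
cv2.imwrite("pics/wrist3.png",a)
for z in (.115,):print(proj(c,[[.603,-.123,z],[.603,-.109,z]]))
```

```text
[ 0.60309304 -0.13076032  0.10329405] [ 1.95842470e+00 -5.99020768e+00  5.69350561e-03]
[[320.44390012 253.92975053]
 [320.29366986 227.37045634]]
```

View pics/wrist3.png

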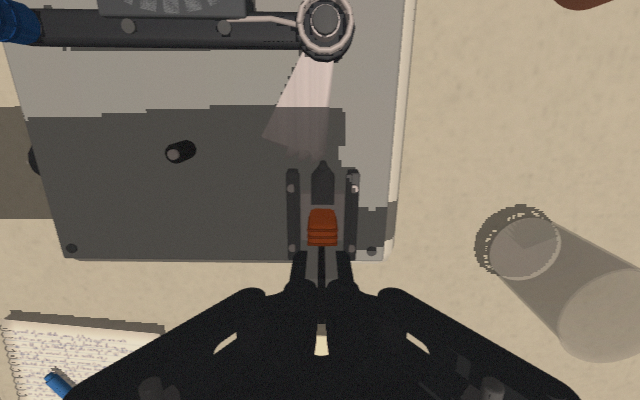

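>>> {"op": "servo_tool", "data": {
  "motion": [
    [0,0,0,0.07,0,0,-1],
    [0,0,0,0.07,0,0,-1],
    [0,0,0,0.07,0,0,-1],
    [0,0,0,0,0,0,-1],
    [0,0,0,0,0,0,-1],
    [0,0,0,0,0,0,-1],
    [0,0,0,0,0,0,-1],
    [0,0,0,0,0,0,-1],
    [0,0,0,0,0,0,-1],
    [0,0,0,0,0,0,-1]
  ]
}}

```text
time: 6.35
position: [0.6031, -0.1281, 0.1034]
tcp_rot: [2.226, 2.211, -0.005]
force: [0.9, -14.8, -0.8]
gripper_width: -0.0002
```

>>> {"op": "servo_tool", "data": {
  "motion": [
    [0,0,0,0.04,0,0,-1],
    [0,0,0,0,0,0,-1],
    [0,0,0,0.04,0,0,-1],
    [0,0,0,0,0,0,-1],
    [0,0,0,0,0,0,-1],
    [0,0,0,0,0,0,-1],
    [0,0,0,0,0,0,-1],
    [0,0,0,0,0,0,-1],
    [0,0,0,0,0,0,-1],
    [0,0,0,0,0,0,-1]
  ]
}}

```text
time: 7.35
position: [0.603, -0.1279, 0.1034]
tcp_rot: [2.226, 2.208, -0.007]
force: [2.1, -20.7, -1.6]
gripper_width: -0.0001
```

Run:
```python
from rig import ctrl
from h import *
import cv2
c=ctrl.capture("wrist");a=c["img"][:,:,::-1]
cv2.imwrite("pics/wrist4.png",cv2.resize(a[150:290,240:410],None,fx=4,fy=4,interpolation=cv2.INTER_CUBIC))
print(proj(c,[[.603,y,z] for z in (.115,.082) for y in (-.123,-.109,-.103,-.115)]))
c=ctrl.capture("scene");a=c["img"][:,:,::-1]
cv2.imwrite("pics/scene4.png",cv2.resize(a[140:240,280:400],None,fx=6,fy=6,interpolation=cv2.INTER_CUBIC))
```

```text
[[320.56844244 259.2100488 ]
 [320.28231064 233.07999247]
 [320.15416247 221.3772766 ]
 [320.40708859 244.47493292]
 [320.51846886 230.4673785 ]
 [320.28232106 208.2848597 ]
 [320.17738412 198.42761991]
 [320.38498726 217.92879855]]
```

View pics/wrist4.png

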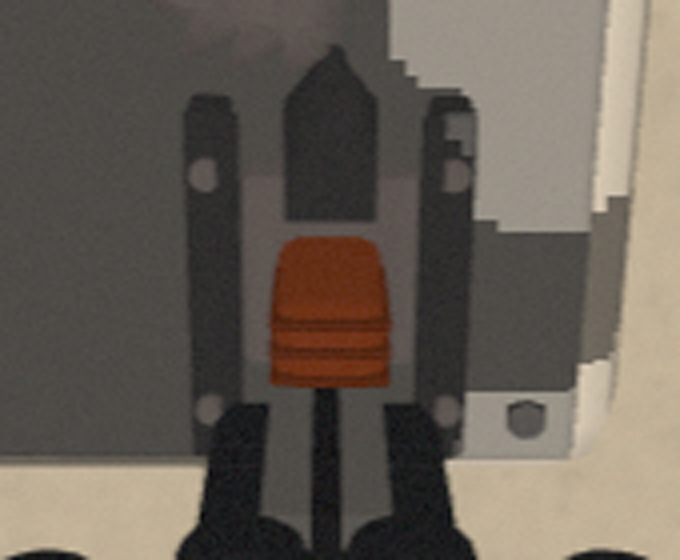

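View pics/scene4.png

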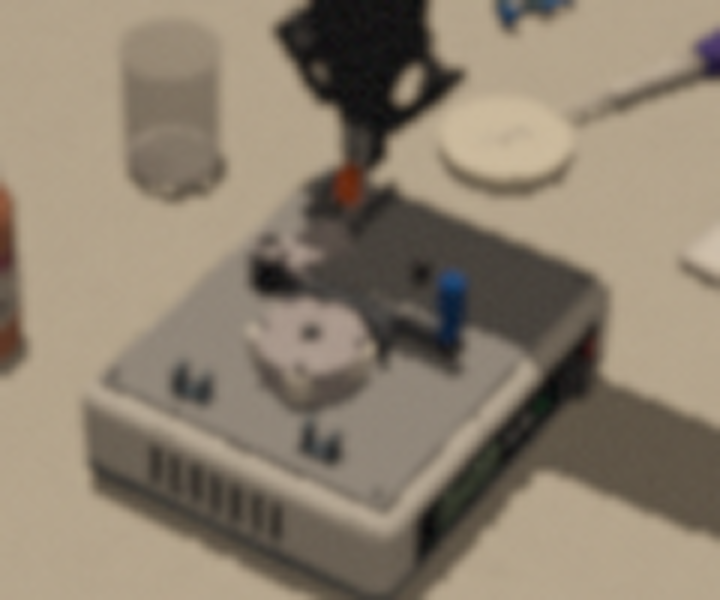

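Run:
```python
from h import *
from rig import ctrl
import cv2
a=cv2.imread("pics/wrist2.png")
cv2.imwrite("pics/wrist2z.png",cv2.resize(a[120:260,240:410],None,fx=4,fy=4,interpolation=cv2.INTER_CUBIC))
c=ctrl.capture("wrist");s=ctrl.read_state()
d=np.array([.0003,-.1474-s["position"][1],.0005])
c2=dict(c);c2["t"]=np.array(c["t"])-np.array(c["R"])@d
print(proj(c2,[[.603,y,z] for z in (.115,) for y in (-.129,-.123,-.117)]))
print(s["position"],proj(c,[[.603,y,z] for z in (.115,) for y in (-.115,-.109,-.103)]))
```

```text
[[319.66174912 233.66598082]
 [319.52584257 222.02438663]
 [319.38623212 210.0655204 ]]
[ 0.60302561 -0.12794057  0.10342885] [[320.40705608 244.47497188]
 [320.28227891 233.08004408]
 [320.15413154 221.37734162]]
```

View pics/wrist2z.png

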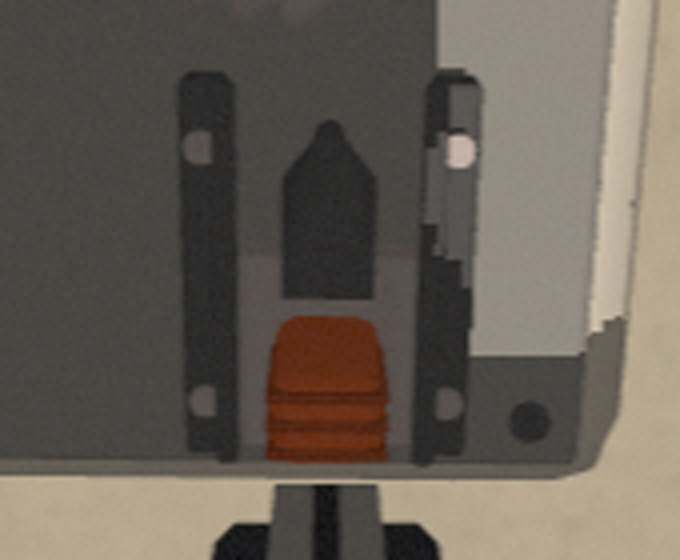

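>>> {"op": "servo_tool", "data": {
  "motion": [
    [0,0,0,-0.4,0,0,-1],
    [0,0,0,-0.4,0,0,-1],
    [0,0,0,0,0,-0.8,-1],
    [0,0,0,0,0,-0.9,-1],
    [0,0,0,0,0,-0.9,-1],
    [0,0,0,0,0,-0.7,-1],
    [0,0,0,0.8,-0.65,0,-1],
    [0,0,0,0.8,-0.65,0,-1],
    [0,0,0,0.8,-0.65,0,-1],
    [0,0,0,0.8,-0.65,0,-1]
  ]
}}

```text
time: 8.5
position: [0.5243, -0.0473, 0.2021]
tcp_rot: [-2.223, -2.219, -0.001]
force: [-0.6, -0.2, 0.8]
gripper_width: -0.0002
```

>>> {"op": "servo_tool", "data": {
  "motion": [
    [0,0,0,0.8,-0.65,0,-1],
    [0,0,0,0.8,-0.65,0,-1],
    [0,0,0,0.6,-0.25,0,-1],
    [0,0,0,0,0,0,-1],
    [0,0,0,0,0,0,-1],
    [0,0,0,0,0,0,-1],
    [0,0,0,0,0,0,-1],
    [0,0,0,0,0,0,-1],
    [0,0,0,0,0,0,-1],
    [0,0,0,0,0,0,-1]
  ]
}}

```text
time: 9.5
position: [0.4789, 0.0172, 0.2022]
tcp_rot: [-2.224, -2.218, -0.0]
force: [-0.6, -0.6, -0.5]
gripper_width: -0.0001
```

Run:
```python
from rig import ctrl
from h import *
import cv2
s=ctrl.read_state();print(s["position"],s["joint_pos"],s["force"],s["time"]);print(plan(s,(.479,.013,.115)))
for n in("scene","top","wrist"):
    c=ctrl.capture(n);a=c["img"][:,:,::-1]
    if n=="scene":a=cv2.resize(a[130:250,270:430],None,fx=5,fy=5,interpolation=cv2.INTER_CUBIC)
    if n=="top":a=cv2.resize(a[150:250,290:410],None,fx=6,fy=6,interpolation=cv2.INTER_CUBIC)
    if n=="wrist":print(proj(c,[[.479,-.02,.146],[.603,-.109,.115]]))
    cv2.imwrite(f"pics/{n}5.png",a)
```

```text
[0.47893497 0.01722137 0.20215122] [ 0.53867707  0.07679179 -0.69049539  1.84254599  0.05159629  1.24025363
 -0.16980495] [-0.62967704 -0.57084976 -0.47555462] 9.5
(array([-1.84314232e-05, -2.31542470e-05, -8.51142820e-04]), array([-1.40916986e-01,  2.71256473e-03,  2.90503025e+00]))
[[321.01081366 263.15446458]
 [454.40154344 329.60508587]]
```

View pics/scene5.png

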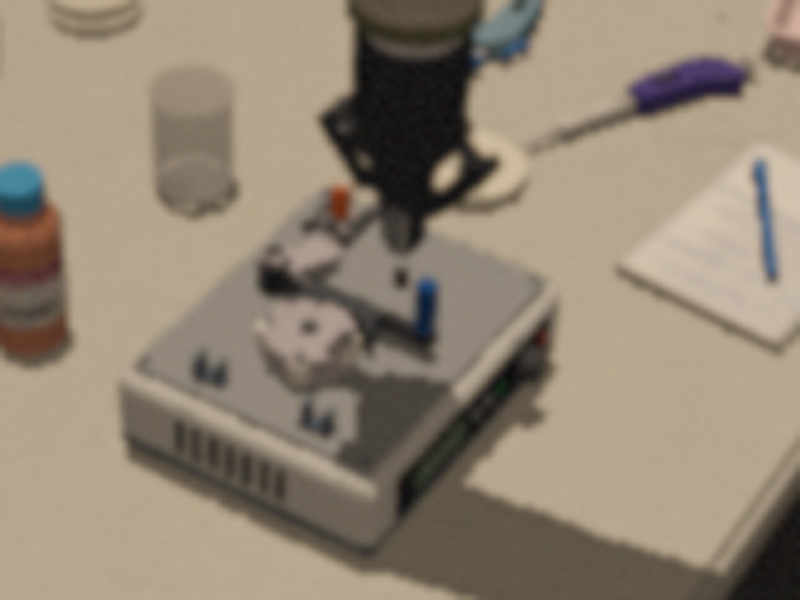

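View pics/top5.png

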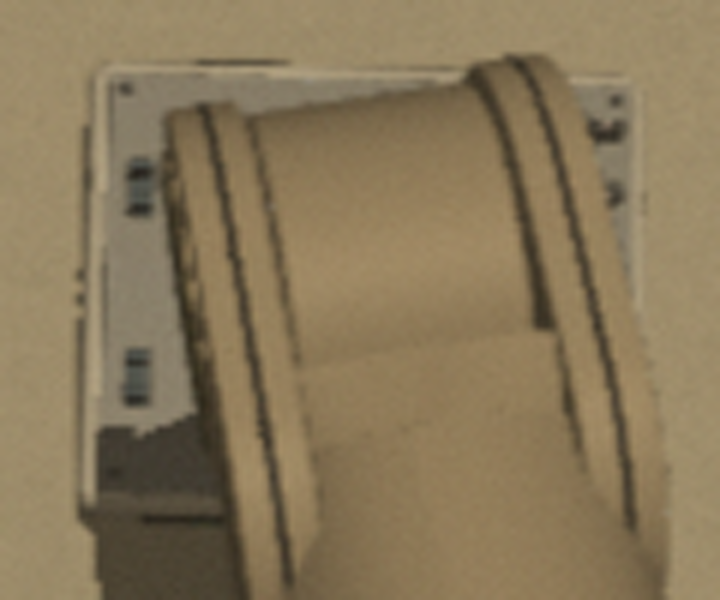

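View pics/wrist5.png

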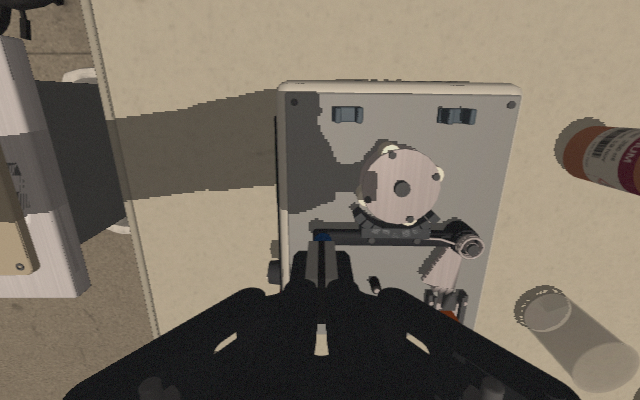

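>>> {"op": "servo_tool", "data": {
  "motion": [
    [0,0,0,0,0,0.8,-1],
    [0,0,0,0,0,0.8,-1],
    [0,0,0,0,0,0.8,-1],
    [0,0,0,0,0,0.45,-1],
    [0,0,0,-0.1,0,0,-1],
    [0,0,0,-0.1,0,0,-1],
    [0,0,0,-0.1,0,0,-1],
    [0,0,0,0,0,0,-1],
    [0,0,0,0,0,0,-1],
    [0,0,0,0,0,0,-1]
  ]
}}

```text
time: 10.65
position: [0.479, 0.0084, 0.1171]
tcp_rot: [2.224, 2.218, 0.0]
force: [0.1, 0.3, -0.6]
gripper_width: -0.0001
```

Run:
```python
from rig import ctrl
from h import *
import cv2
s=ctrl.read_state();print(s["position"],s["force"],s["time"])
for n in("scene","wrist"):
    c=ctrl.capture(n);a=c["img"][:,:,::-1]
    if n=="scene":a=cv2.resize(a[130:250,270:430],None,fx=5,fy=5,interpolation=cv2.INTER_CUBIC)
    cv2.imwrite(f"pics/{n}6.png",a)
```

```text
[0.47903874 0.00839371 0.11705557] [ 0.07990853  0.25727824 -0.64116751] 10.65
```

View pics/scene6.png

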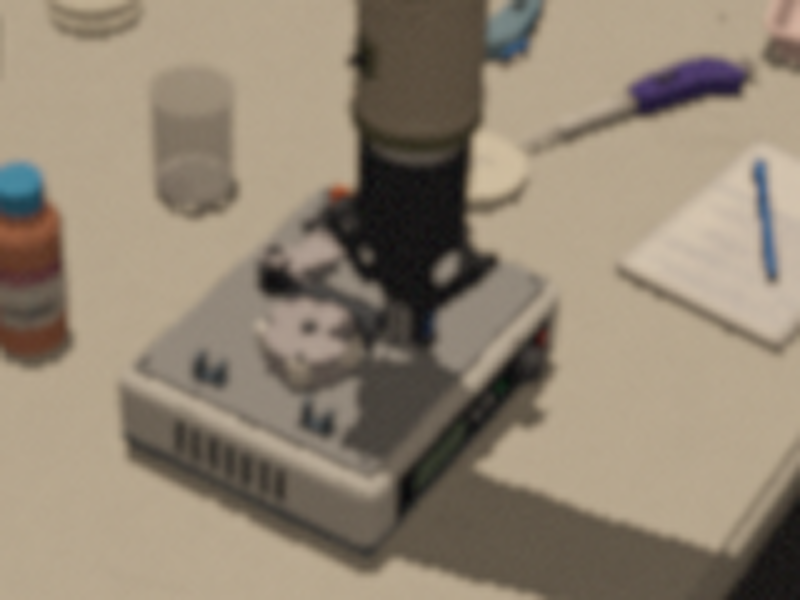

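View pics/wrist6.png

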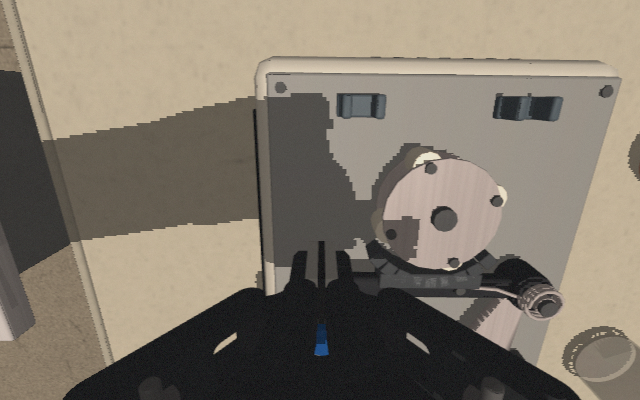

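>>> {"op": "servo_tool", "data": {
  "motion": [
    [0,0,0,-0.1,0,0,-1],
    [0,0,0,-0.1,0,0,-1],
    [0,0,0,-0.08,0,0,-1],
    [0,0,0,-0.08,0,0,-1],
    [0,0,0,0,0,0,-1],
    [0,0,0,0,0,0,-1],
    [0,0,0,0,0,0,-1],
    [0,0,0,0,0,0,-1],
    [0,0,0,0,0,0,-1],
    [0,0,0,0,0,0,-1]
  ]
}}

```text
time: 11.75
position: [0.4788, -0.0024, 0.1167]
tcp_rot: [2.224, 2.219, -0.0]
force: [0.4, -0.3, -0.1]
gripper_width: 0.0003
```

>>> {"op": "servo_tool", "data": {
  "motion": [
    [0,0,0,-0.05,0,0,-1],
    [0,0,0,-0.05,0,0,-1],
    [0,0,0,-0.05,0,0,-1],
    [0,0,0,0,0,0,-1],
    [0,0,0,0,0,0,-1],
    [0,0,0,0,0,0,-1],
    [0,0,0,0,0,0,-1],
    [0,0,0,0,0,0,-1],
    [0,0,0,0,0,0,-1],
    [0,0,0,0,0,0,-1]
  ]
}}

```text
time: 12.75
position: [0.4786, -0.0061, 0.1167]
tcp_rot: [-2.223, -2.219, -0.001]
force: [-1.3, 4.5, 1.7]
gripper_width: -0.0002
```

>>> {"op": "servo_tool", "data": {
  "motion": [
    [0,0,-0.0133,-0.175,-0.018,0,-1],
    [0,0,-0.0133,-0.175,-0.018,0,-1],
    [0,0,-0.0133,-0.175,-0.018,0,-1],
    [0,0,-0.0133,-0.175,-0.018,0,-1],
    [0,0,-0.0133,-0.175,-0.018,0,-1],
    [0,0,-0.0133,-0.175,-0.018,0,-1],
    [0,0,-0.0133,-0.175,-0.018,0,-1],
    [0,0,-0.0133,-0.175,-0.018,0,-1],
    [0,0,0,0,0,0,-1],
    [0,0,0,0,0,0,-1]
  ]
}}

```text
time: 13.75
position: [0.4797, -0.0479, 0.1166]
tcp_rot: [-1.822, -2.557, 0.0]
force: [-4.7, 6.1, 5.5]
gripper_width: 0.0
```

Run:
```python
from rig import ctrl
from h import *
import cv2
s=ctrl.read_state();print(s["position"],s["force"],s["time"])
v=s["position"][:2]-[.604,-.021]; a0=np.arctan2(-.0061+.021,.4786-.604);print(np.hypot(*v), (np.arctan2(v[1],v[0])-a0)%(2*np.pi))
M=Ro.from_rotvec(s["tcp_rot"]).as_matrix();print(np.degrees(np.arctan2(M[1,0],M[0,0])))
for n in("scene","wrist"):
    c=ctrl.capture(n);a=c["img"][:,:,::-1]
    if n=="scene":a=cv2.resize(a[130:250,270:430],None,fx=5,fy=5,interpolation=cv2.INTER_CUBIC)
    cv2.imwrite(f"pics/{n}7.png",a)
```

```text
[ 0.47971335 -0.0478582   0.11657297] [-4.68316589  6.14914622  5.53349385] 13.75
0.12715555279965757 0.3310915306328326
109.06614689710257
```

View pics/scene7.png

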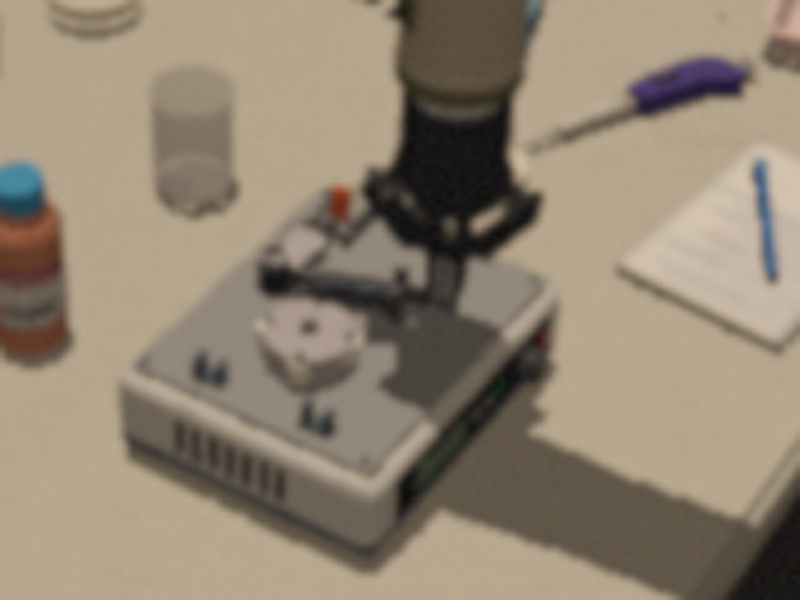

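View pics/wrist7.png

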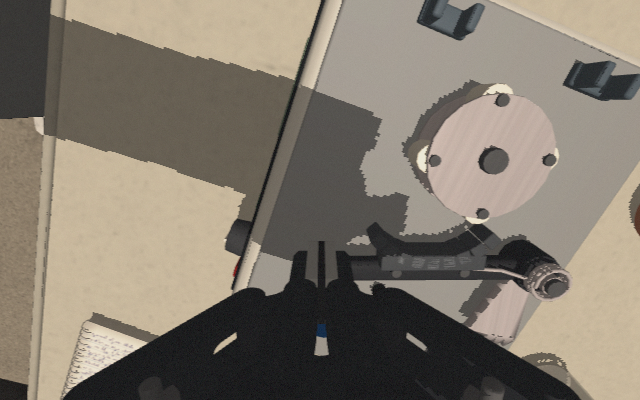

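>>> {"op": "servo_tool", "data": {
  "motion": [
    [0,0,-0.0107,-0.14,-0.015,0,-1],
    [0,0,-0.0107,-0.14,-0.015,0,-1],
    [0,0,-0.0107,-0.14,-0.015,0,-1],
    [0,0,0,0,0,0,-1],
    [0,0,0,0,0,0,-1],
    [0,0,0,0,0,0,-1],
    [0,0,0,0,0,0,-1],
    [0,0,0,0,0,0,-1],
    [0,0,0,0,0,0,-1],
    [0,0,0,0,0,0,-1]
  ]
}}

```text
time: 14.85
position: [0.4825, -0.0596, 0.1165]
tcp_rot: [-1.689, -2.645, 0.001]
force: [-8.2, 7.7, 6.2]
gripper_width: -0.0003
```

Run:
```python
from rig import ctrl
from h import *
import cv2,pickle
s=ctrl.read_state();print(s["position"],s["force"],s["time"])
v=s["position"][:2]-[.604,-.021]; a0=np.arctan2(-.0061+.021,.4786-.604);print(np.hypot(*v), (np.arctan2(v[1],v[0])-a0)%(2*np.pi))
M=Ro.from_rotvec(s["tcp_rot"]).as_matrix();print(np.degrees(np.arctan2(M[1,0],M[0,0])))
d={}
for n in("scene","wrist"):
    c=ctrl.capture(n);a=c["img"][:,:,::-1];d[n]=c
    if n=="scene":a=cv2.resize(a[130:250,270:430],None,fx=5,fy=5,interpolation=cv2.INTER_CUBIC)
    cv2.imwrite(f"pics/{n}8.png",a)
pickle.dump(d,open("c8.pkl","wb"))
```

```text
[ 0.48253505 -0.05964545  0.11649816] [-8.18520395  7.65384549  6.24328106] 14.85
0.12746452851705187 0.4262994540555436
114.86841018449485
```

View pics/scene8.png

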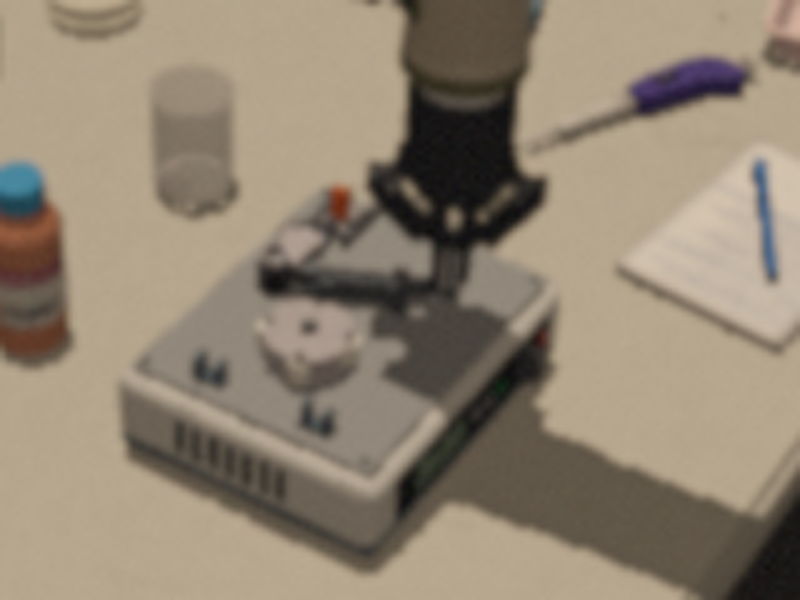

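View pics/wrist8.png

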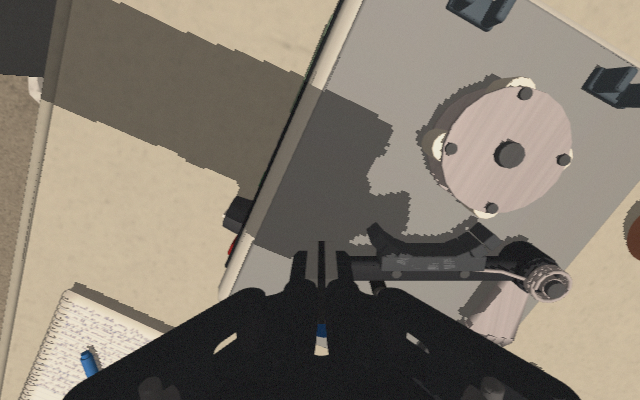

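Run:
```python
from h import *
import pickle,cv2
c=pickle.load(open("c8.pkl","rb"))["wrist"]
a=c["img"][:,:,::-1];cv2.imwrite("pics/w8z.png",cv2.resize(a[200:360,330:590],None,fx=3,fy=3,interpolation=cv2.INTER_CUBIC))
c2=cv2.imread("pics/wrist3.png");cv2.imwrite("pics/w3z.png",cv2.resize(c2[0:80,0:400],None,fx=2,fy=2,interpolation=cv2.INTER_CUBIC))
R,t,K=map(np.array,(c["R"],c["t"],c["K"]))
def bp(u,v,z):
    d=R.T@np.linalg.inv(K)@[u,v,1];o=-R.T@t;return o+d*(z-o[2])/d[2]
for z in(.095,.1,.105):
    P=[bp(396,273,z),bp(462,272,z),bp(552,286,z)];print(z,np.round(P,4).tolist(),np.arctan2(*(P[1]-P[0])[[1,0]]))
```

```text
0.095 [[0.5349, -0.0617, 0.095], [0.5716, -0.0439, 0.095], [0.6286, -0.0287, 0.095]] 0.4509299582297965
0.1 [[0.5323, -0.0595, 0.1], [0.5679, -0.0422, 0.1], [0.6231, -0.0274, 0.1]] 0.4509299582297963
0.105 [[0.5297, -0.0572, 0.105], [0.5642, -0.0405, 0.105], [0.6177, -0.0262, 0.105]] 0.4509299582297965
```

View pics/w8z.png

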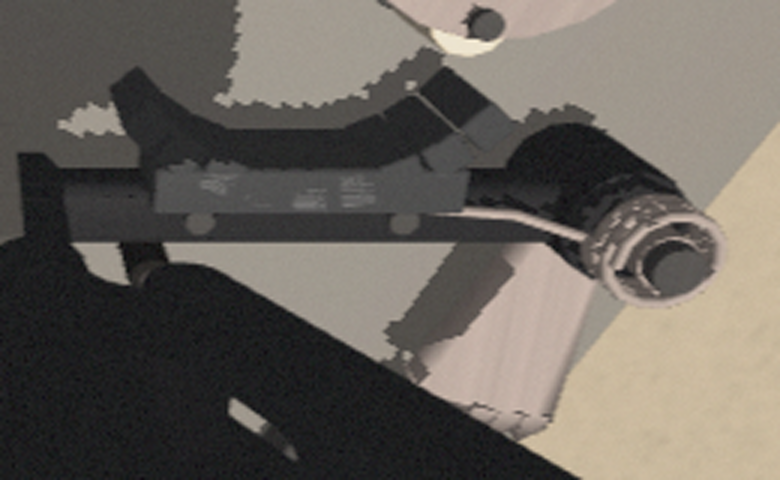

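View pics/w3z.png

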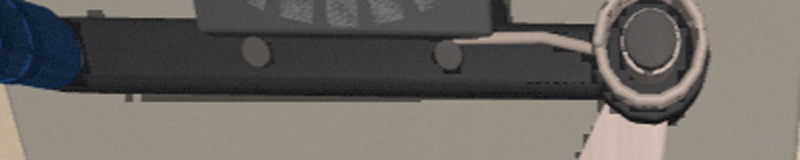

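Run:
```python
from rig import ctrl
s=ctrl.read_state();print(s["position"],s["force"],abs(s["joint_vel"]).max(),s["time"])
print(ctrl.finish_job())
```

```text
[ 0.48251713 -0.05965732  0.11651733] [-8.39561678  9.25583014  4.88831072] 0.0019810765132547477 14.95
the job is handed in; nothing more can be done
None
```

The catch knob is slid in, and the pressure arm is held pushed back by its blue post, past the third tooth. I handed the job in at about 15 s; it reports no verdict.

- **Catch:** I slid the orange knob in first, with the arm at rest. It stopped hard at about 20 N, and the before and after wrist images show about 14 mm of travel, within about 0.3 mm. It still looked in place in the last scene picture.
- **Pressure arm:** I then pushed the post along its arc and held it there. The tool path puts the arm at about 0.43 rad, and the arm's edge and rivets in the wrist image at about 0.44–0.46 rad. The two disagree by up to about 0.03 rad, but both are well past the third click (0.35) and short of the end stop (0.50).
- **Holding:** The arm was steady at hand-in, with about 12.5 N of sideways force on the tool. The fingers also carried 5–6 N vertically, probably from rubbing on the post.
- **Not checked:** I did not see or hear the clicks themselves; I judged them from the arm angle alone. I also ran no separate check on the loose things. I saw no sign of touching any of them, and those visible in the last scene view stood where they were.

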